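# Scrap the snapped probe, then hold a good one on the test spot

### The arm

A 7-joint arm with a two-finger parallel gripper is mounted at the origin on the work surface. World frame = base frame: x ahead of the robot, y to its left, z up, the work surface at z = 0. Lengths are in m, angles in rad, forces in N, time in s.
With the tool pointing down it reaches from about 0.425 to 0.875 m from the base axis. Payload 4.7 kg.
Tool frame: the origin (TCP) lies midway between the tips of the shut fingers; the grasp point (between the pads) lies 19 mm behind it; z points along the fingers, y is the line along which they close (so a half turn about z gives the same grasp; the last joint's range is limited). The gripper opens to 87 mm and grips with 3 to 60 N. Pads are 19 mm wide; open, the fingers measure 117 mm over their backs; the gripper's body (75 mm by 190 mm) begins 51 mm behind the grasp point.
Start: joints at [-1.258, 0.321, -0.07, 1.45, 0.023, 1.371, -0.057], TCP at [0.191, 0.621, 0.223] pointing down, gripper open.
Joint ranges: [-2.86, 2.86], [-0.3, 2.09], [-1.38, 1.24], [0.06, 2.45], [-1.56, 4.7], [0.09, 2.05], [-2.69, 2.69]. Speed limits (rad/s): [2.57, 2.57, 3.14, 3.14, 3.14, 3.14, 3.14].

### API

Orientations are given as a rotation vector (axis times angle).
In Python, from bench import ctrl, vision, close_job gives the robot as it stands (ctrl), with the cameras (vision) and the job as plain functions.
- The arm moves only by the shell command python3 inch.py [FORCE], which reads ROWS from standard input. ROWS is a JSON list that holds a single list of rows (three levels of brackets), with 1 to 20 rows, each of 5 numbers: dx, dy, dz in m, then a turn about the tool's z in rad, then the opening from 0.0 (shut) to 1.0 (fully open); each row is the pose to reach, as a shift and turn from the pose commanded when the command began, along the tool's axes at that moment; what a row does not reach only later rows make up. A row lasts 1/10 s, in which the tool goes at most 0.05 m and 0.15 rad, less where a joint would pass 70% of its speed; a pose out of reach is approached as far as the arm can. The fingers move at their own pace and stop on an object; FORCE is the grip in N (left out, the last holds). Time passes only in rows, so rows that do not move let the fingers close. It prints the time, the measured TCP pose, the force, the opening and the grip force at its end. Input that does not fit is refused with a message, and nothing moves.
- ctrl.get_state(): the state, without advancing time (a new reading comes with each control period).
- vision.get_image(name): name is "scene" or "top" or "wrist"; returns the picture (400x640x3 uint8, red, green, blue); there is no depth.
- vision.camera_model(name): a dict with "vertical_fov" (degrees; the focal length in pixels is half the picture's height over the tangent of half this angle, whatever the lens; pixels are square), "cx", "cy" (the principal point, pixels), "rvec" (rotation vector, rad) and "tvec" (3), from world to camera coordinates, as OpenCV has them; the wrist camera has in their place "hand_eye" (4x4, takes a point from camera to tool coordinates, whose origin is the TCP and whose axes are the flange's). Camera axes: x right, y down, z forward; pixel columns grow to the right and rows downward; lengths in m; the calibration is good to about 2 mm. A picture is of the moment at which its call begins: read the wrist's pose just before it. camera_model takes no time and is no camera call.
- close_job(): hands the job in; it is judged then, once.
The state is a dict: "time": time; "joint_positions": joint angles; "qd": joint speeds; "joint_torque": joint torques, N m; "position": TCP position; "tool_rot": TCP orientation; "ft_force": force on the tool from outside, world axes, zero at the start; "torque": the same for the moment, N m; "grip_width": opening from 0.0 (shut) to 1.0 (fully open); "grip_force": force on a finger pad.
Only numpy, scipy, OpenCV 4.12 (cv2) and the standard library are available. Lean on these libraries where they do the work, as an engineer would, in place of code of your own. Each camera call takes 0.05 s, during which the arm holds its last target. There are 200 camera calls.

### The job

One of the three hand probes in the wooden rack has a shaft that has snapped off short: put that one in the cardboard scrap tray and let go of it. Then take either of the two whole probes and hold its tip on the middle of the sprung test spot, the framed disc on the sloping panel, with the probe square to the panel, pressing lightly so that the disc sinks about half way and is never jammed against its stop. Finish while still gripping the probe and holding it there; leave the other whole probe in the rack and the tape roll, battery and screwdriver alone.

Things in the scene. Friction and masses are not known exactly. Their poses are not given: they have to be found in the camera images.
- rack: Fixed light-wood probe rack, 90 x 250 mm, 110 mm high: a 10 mm thick top plate (underside at 100 mm, 70 mm deep) on two end walls, open at front and back. Three 17 mm through holes in a row along its y axis, at y = -80, 0 and +80 mm, x = 0. Origin: centre of its underside on the bench, z up.
- probe_a: Whole hand probe, hanging upright in one of the rack's holes. Grey square head 24 x 24 mm, 4 to 44 mm above the origin; collar 30 mm across, 4 mm thick, resting on the rack; 14 mm steel shaft tapering to a blunt 7 mm tip 85 mm below the origin. Origin: on the axis, collar's underside. z from tip to head, x and y square to the head's faces. About 90 g. It must rise 90 mm to leave the rack.
- probe_a_tip (a point): The middle of probe_a's tip, on its axis, 85 mm below its origin; axes as the probe's.
- probe_b: A second whole probe, identical to probe_a, in another hole of the rack.
- probe_b_tip (a point): The middle of probe_b's tip, on its axis, 85 mm below its origin; axes as the probe's.
- probe_c: The snapped probe, in the remaining hole: the same head and collar, but its 14 mm shaft is broken off short and blunt, only 45 mm below the collar (the whole ones reach 85 mm; seen under the rack's plate from in front or behind). Origin and axes as probe_a. About 70 g.
- tray: Fixed open cardboard scrap tray, 190 (x) x 170 (y) mm outside, 45 mm high, walls and floor 5 mm. Origin: centre of its underside, z up.
- stand: Fixed test stand, footprint 160 x 130 mm: a flat aluminium panel on a black base, sloping at 25 degrees, low (about 40 mm) at its -x edge, high (about 110 mm) at +x: the panel's normal leans 25 degrees from vertical towards the stand's own -x. The panel's middle, where the test spot is, lies 75 mm above the origin. Origin: centre of the underside, z up. Yaw within 0.4 rad of 0.
- test_spot (a joint): How far the sprung test spot is pushed in, in m: 0 standing out, 0.012 on its stop. Spring 500 N/m with a light preload: it starts to move at about 0.3 N, and takes about 3 N half way in (0.006) and 6 N at the stop.
- test_spot_top (a point): The middle of the test spot's top face, moving with it: a round steel disc 28 mm across in the middle of the sloping panel, inside a dark square steel frame (52 mm outside, 42 mm inside, 4 mm high). Pushed out, its face is 14 mm above the panel. z is the panel's normal, pointing out of it (tilted 25 degrees); x runs up the slope, y is level.
- tape_roll: Bystander: loose cardboard tape roll, 90 mm across, 24 mm high, lying flat. Origin: centre of its underside.
- battery: Bystander: loose black and grey tool battery, 75 x 110 mm, 66 mm high. Origin: centre of its underside.
- screwdriver: Bystander: loose screwdriver, about 200 mm long, lying flat on the bench beyond the rack.

How it is judged:
By the outcome, as a careful person would: the job done as asked, in the order asked, and still so for the second after the job is handed in, while the arm keeps its last pose, push and grip.
It also fails if it takes over 48 s, if anything falls off the work surface, if the arm or the gripper's body presses on something with over 40 N, if the wrist force passes 120 N, or if a joint passes its speed limit or range.

## Working session

There is one attempt and no reset: what is moved stays moved. The work goes in short steps, Python scripts to look and compute and a shell command to move; the robot and the scene stay as the last step left them, time stands still between calls to the robot, and variables do not carry over. Pictures are saved under pics/ and viewed, at most 12 in all, crops included, and the job is handed in when it is done.

```bash
ls; mkdir -p pics
python3 - <<'E'
from bench import ctrl, vision, close_job
import cv2,numpy as np
for n in("scene","top","wrist"):
    cv2.imwrite(f"pics/{n}0.png",vision.get_image(n)[:,:,::-1]); print(n,vision.camera_model(n))
s=ctrl.get_state();print(s)
a=[cv2.imread(f"pics/{n}0.png") for n in("scene","top")]
E
```

```text
bench.py
inch.py
pics
scene {'vertical_fov': 55.11848382195602, 'cx': 317.3030763152619, 'cy': 200.85120350764365, 'rvec': array([ 2.03699281,  1.59295453, -0.53791645]), 'tvec': array([-0.14103172, -0.43938855,  1.27656507])}
top {'vertical_fov': 52.4168519096875, 'cx': 318.76461566349735, 'cy': 197.6033799108159, 'rvec': array([ 2.2069956 , -2.17521311,  0.10931899]), 'tvec': array([-0.00683986,  0.62805748,  0.94591984])}
wrist {'vertical_fov': 64.48652283247813, 'cx': 315.6047025875657, 'cy': 200.9998575098098, 'hand_eye': array([[-1.50468651e-03, -9.68711894e-01, -2.48183403e-01,
         6.64380845e-02],
       [ 9.99998858e-01, -1.42327608e-03, -5.07448626e-04,
        -8.54517637e-04],
       [ 1.38338020e-04, -2.48183883e-01,  9.68712930e-01,
        -1.62826415e-01],
       [ 0.00000000e+00,  0.00000000e+00,  0.00000000e+00,
         1.00000000e+00]])}
{'time': 0.15, 'joint_positions': array([-1.25787498,  0.32166158, -0.070116  ,  1.45138295,  0.02260752,
        1.37078856, -0.05688617]), 'qd': array([ 6.22062405e-04, -2.07413498e-03, -3.75219368e-04, -3.64488381e-03,
       -1.27264773e-03, -7.06751789e-05, -6.82828525e-04]), 'joint_torque': array([-1.45250306e-04, -4.91792893e+01, -4.04705079e-01, -3.12877464e+01,
       -6.40687533e-02,  4.04892932e-02,  1.29890727e-04]), 'position': array([0.19126335, 0.62079434, 0.22171318]), 'tool_rot': array([-4.67515587e-01, -3.10647456e+00,  2.27279720e-03]), 'ft_force': array([0.74118978, 0.77657384, 0.44159101]), 'torque': array([0.02266406, 0.01724492, 0.00421013]), 'grip_force': 0.0, 'grip_width': 1.0010345579409814}
```

View pics/top0.png

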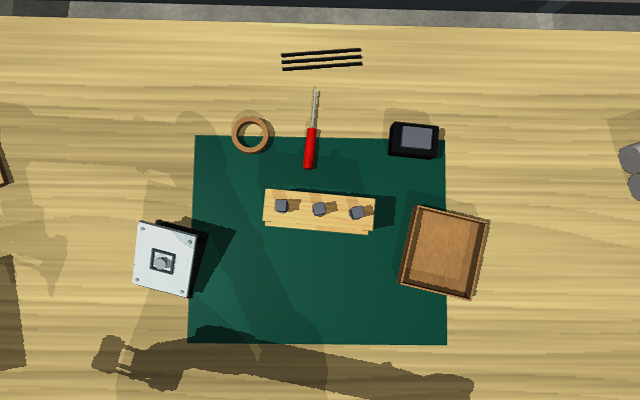

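View pics/scene0.png

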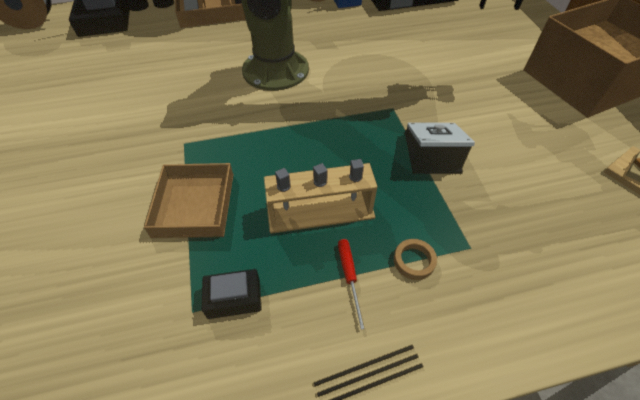

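Top: rack centre ≈(319,210), heads at (281,206), (319,209), (357,213); stand spot ≈(161,262), tray ≈(445,252). The scene camera looks from behind the rack, so I'll zoom in on the shafts.

```bash
cat > h.py <<'E'
import cv2,numpy as np
from bench import ctrl, vision, close_job
from scipy.spatial.transform import Rotation as R
def cam(n):
    m=vision.camera_model(n); f=200/np.tan(np.radians(m["vertical_fov"]/2))
    K=np.array([[f,0,m["cx"]],[0,f,m["cy"]],[0,0,1]])
    if n=="wrist":
        s=ctrl.get_state(); T=np.eye(4);T[:3,:3]=R.from_rotvec(s["tool_rot"]).as_matrix();T[:3,3]=s["position"]
        W=np.linalg.inv(T@m["hand_eye"]); return K,W[:3,:3],W[:3,3]
    return K,R.from_rotvec(m["rvec"]).as_matrix(),m["tvec"]
def ray(c,uv,z):
    K,Rm,t=c; d=Rm.T@np.linalg.solve(K,[*uv,1]); o=-Rm.T@t
    return o+d*(z-o[2])/d[2]
def proj(c,P):
    K,Rm,t=c; p=(K@(Rm@np.atleast_2d(P).T+t[:,None])); return (p[:2]/p[2]).T
E
python3 - <<'E'
from h import *
c=cam("top")
for n,uv,z in[("pR",(357,213),.154),("pM",(319,209),.154),("pL",(281,206),.154),("spot",(161,262),.087),("tray",(445,253),.03)]: print(n,ray(c,uv,z).round(3))
for n,cs,z in [("rackplate",[(264,189),(376,198),(374,231),(263,222)],.11),("panel",[(143,221),(200,236),(191,297),(133,282)],.075),("tray",[(415,206),(490,219),(471,300),(399,284)],.045)]:
    print(n,[ray(c,p,z).round(3)[:2].tolist() for p in cs])
a=cv2.imread("pics/scene0.png")[150:240,255:385]; b=cv2.imread("pics/top0.png")[180:300,125:215]; 
a=cv2.resize(a,None,fx=6,fy=6,interpolation=3);cv2.imwrite("pics/a.png",a)
E
```

```text
pR [ 0.587 -0.075  0.154]
pM [0.594 0.004 0.154]
pL [0.599 0.083 0.154]
spot [0.476 0.347 0.087]
tray [ 0.501 -0.298  0.03 ]
rackplate [[0.638, 0.123], [0.622, -0.121], [0.55, -0.117], [0.567, 0.124]]
panel [[0.566, 0.395], [0.534, 0.268], [0.4, 0.282], [0.431, 0.411]]
tray [[0.61, -0.224], [0.582, -0.401], [0.394, -0.353], [0.429, -0.185]]
```

View pics/a.png

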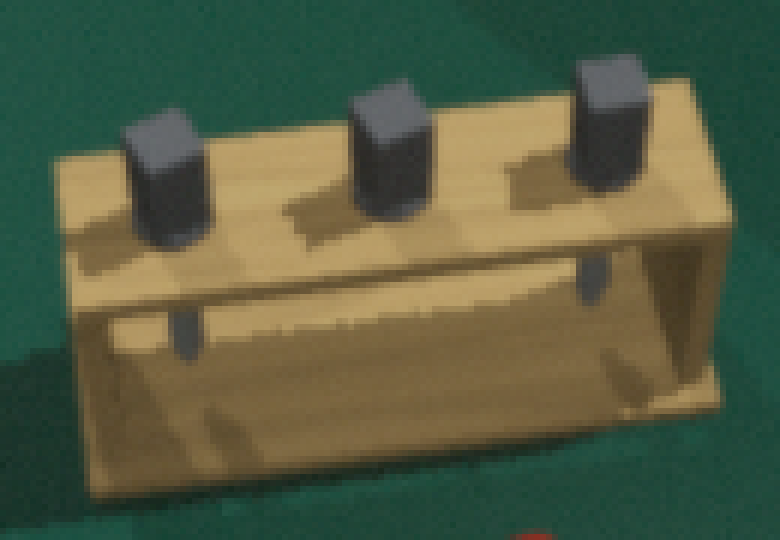

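Crop: the middle probe shows no shaft beneath the plate, while the left (188,330) and right (592,280) shafts are visible. The middle probe is the snapped one. I'll move over the rack for a wrist view.

```bash
echo '[[[-0.565,-0.473,-0.08,0,1],[-0.565,-0.473,-0.08,0,1],[-0.565,-0.473,-0.08,0,1],[-0.565,-0.473,-0.08,0,1],[-0.565,-0.473,-0.08,0,1],[-0.565,-0.473,-0.08,0,1],[-0.565,-0.473,-0.08,0,1],[-0.565,-0.473,-0.08,0,1],[-0.565,-0.473,-0.08,0,1],[-0.565,-0.473,-0.08,0,1],[-0.565,-0.473,-0.08,0,1],[-0.565,-0.473,-0.08,0,1],[-0.565,-0.473,-0.08,0,1],[-0.565,-0.473,-0.08,0,1],[-0.565,-0.473,-0.08,0,1],[-0.565,-0.473,-0.08,0,1],[-0.565,-0.473,-0.08,0,0.6],[-0.565,-0.473,-0.08,0,0.6]]]' | python3 inch.py
python3 - <<'E'
from h import *
s=ctrl.get_state();print(s["position"],s["tool_rot"],s["qd"].round(3),s["joint_positions"].round(3))
c=cam("wrist");np.savez("w1.npz",*c)
a=vision.get_image("wrist")[:,:,::-1];cv2.imwrite("pics/w1.png",a)
print(proj(c,[[.594,.004,.154],[.599,.083,.154],[.587,-.075,.154]]).round(0))
cv2.imwrite("pics/w1b.png",cv2.resize(a[60:360,120:520],None,fx=2,fy=2,interpolation=2))
E
```

```text
time: 1.95
position: [0.5916, 0.0045, 0.3021]
tool_rot: [-0.464, -3.106, -0.001]
ft_force: [-0.0, 0.2, 0.7]
grip_width: 0.894
grip_force: 0.0
[0.59156808 0.00450792 0.30206687] [-4.64294113e-01 -3.10582536e+00 -1.27326248e-03] [-0.014 -0.009 -0.008  0.004  0.004 -0.002  0.001] [-0.51   0.18   0.534  1.493 -0.093  1.494  1.298]
[[317. 191.]
 [395. 173.]
 [240. 207.]]
```

View pics/w1b.png

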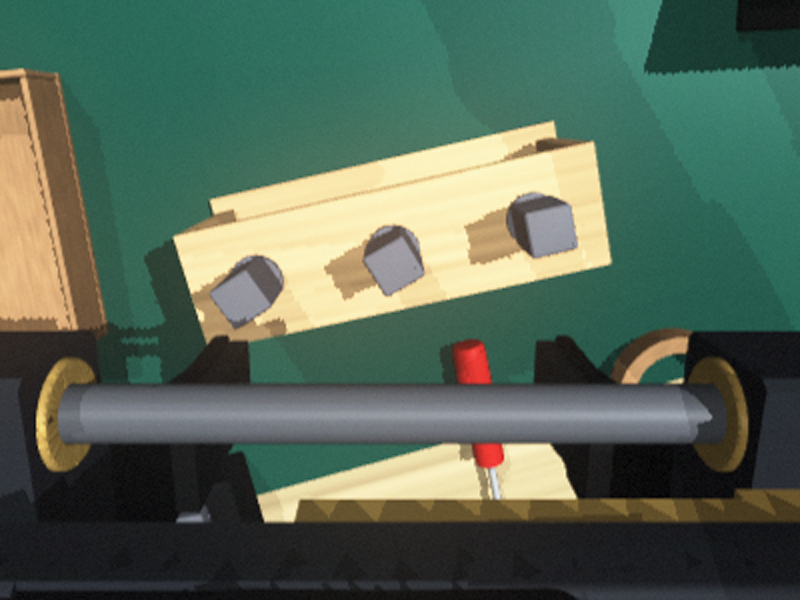

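Wrist crop: head tops at about (245,292), (393,264) and (549,228) in the ×2 crop, each turned differently. I'll fit rectangles to the tops.

Run:
```python
from h import *
c=tuple(np.load("w1.npz").values())
a=cv2.imread("pics/w1.png").astype(int)
for n,q in [("L",[(523,206),(568,198),(577,247),(532,258)]),("M",[(363,262),(403,235),(423,270),(389,295)]),("R",[(212,288),(248,258),(277,292),(236,326)])]:
    P=np.array([ray(c,(120+x/2,60+y/2),.154)[:2] for x,y in q],np.float64)
    print(n,"manual",P.mean(0).round(4),[round(np.degrees(np.arctan2(*(P[(i+1)%4]-P[i])[::-1]))%90,1) for i in range(4)])
    x,y=(np.array(q).mean(0)/2+[120,60]).astype(int)
    r=a[y-20:y+20,x-20:x+20]; v=a[y-2:y+3,x-2:x+3].mean((0,1))
    m=(np.abs(r-v).max(2)<22).astype(np.uint8)
    m=cv2.morphologyEx(m,cv2.MORPH_OPEN,np.ones((3,3)))
    lab=cv2.connectedComponents(m)[1]; ys,xs=np.where(lab==lab[20,20])
    W=np.array([ray(c,(x-20+i,y-20+j),.154)[:2] for i,j in zip(xs,ys)])
    rr=cv2.minAreaRect((W*1000).astype(np.float32)); print("  rect",rr,len(xs),v)
s=ctrl.get_state();M=R.from_rotvec(s["tool_rot"]).as_matrix();print(M.round(4),"tooly deg",np.degrees(np.arctan2(M[1,1],M[0,1])))
K=c[0]
# rack plate edges in crop
P=[ray(c,(120+x/2,60+y/2),.11)[:2].round(4) for x,y in[(174,237),(595,142),(611,264),(207,343)]];print(P)
```

```text
L manual [0.6002 0.0832] [np.float64(83.1), np.float64(87.1), np.float64(87.1), np.float64(85.5)]
  rect ((601.5972290039062, 83.6505126953125), (21.547697067260742, 21.746278762817383), 87.0318832397461) 464 [167.96 158.16 156.92]
M manual [0.5961 0.0039] [np.float64(17.3), np.float64(12.5), np.float64(20.2), np.float64(20.1)]
  rect ((596.2647094726562, 3.571049690246582), (22.388948440551758, 21.8980770111084), 13.900915145874023) 457 [162.68 155.68 158.68]
R manual [ 0.5863 -0.0734] [np.float64(22.0), np.float64(20.8), np.float64(22.5), np.float64(11.3)]
  rect ((589.4572143554688, -76.62670135498047), (21.75211524963379, 22.148826599121094), 15.971213340759277) 421 [159.28 151.52 151.04]
[[-9.565e-01  2.916e-01 -8.000e-04]
 [ 2.916e-01  9.565e-01  1.100e-03]
 [ 1.100e-03  8.000e-04 -1.000e+00]] tooly deg 73.04427157007306
[array([ 0.553 , -0.1135]), array([0.5717, 0.1263]), array([0.6413, 0.1202]), array([ 0.618 , -0.1187])]
```

```bash
echo '[[[-0.0045,0.001,0.05,-0.15,0.6],[-0.0045,0.001,0.1,-0.3,0.6],[-0.0045,0.001,0.11,-0.45,0.6],[-0.0045,0.001,0.11,-0.576,0.6],[-0.0045,0.001,0.11,-0.576,0.6],[-0.0045,0.001,0.11,-0.576,0.6]]]' | python3 inch.py
python3 - <<'E'
from h import *
s=ctrl.get_state();M=R.from_rotvec(s["tool_rot"]).as_matrix();print("tooly deg",np.degrees(np.arctan2(M[1,1],M[0,1])))
print("tool delta",M.T@(np.array([.596,.0036,.12])-s["position"]),s["position"],s["joint_positions"][6])
E
```

```text
time: 2.6
position: [0.5967, 0.0037, 0.1931]
tool_rot: [-0.432, 3.111, 0.001]
ft_force: [0.4, 0.2, -0.3]
grip_width: 0.6
grip_force: 0.0
tooly deg 105.81704137486143
tool delta [8.10762523e-04 2.87416957e-05 7.30643755e-02] [0.59672753 0.00373995 0.19306512] 1.884489933683661
```

```bash
echo '[[[0.0007,0,0.04,0,0.6],[0.0007,0,0.073,0,0.6],[0.0007,0,0.073,0,0.6],[0.0007,0,0.073,0,0.1],[0.0007,0,0.073,0,0.1],[0.0007,0,0.073,0,0.1],[0.0007,0,0.073,0,0.1],[0.0007,0,0.073,0,0.1],[0.0007,0,0.03,0,0.1],[0.0007,0,-0.01,0,0.1],[0.0007,0,-0.04,0,0.1],[0.0007,0,-0.04,0,0.1]]]' | python3 inch.py 25
python3 - <<'E'
from h import *
s=ctrl.get_state();M=R.from_rotvec(s["tool_rot"]).as_matrix()
print("tool delta",M.T@(np.array([.503,-.292,.10])-s["position"]),M.round(3).tolist())
E
```

```text
time: 3.8
position: [0.5988, 0.0019, 0.238]
tool_rot: [-0.432, 3.102, -0.0]
ft_force: [0.1, -0.1, -1.1]
grip_width: 0.274
grip_force: 25.0
tool delta [ 0.17370573 -0.25632674  0.13678506] [[-0.962, -0.273, 0.009], [-0.273, 0.962, 0.001], [-0.009, -0.001, -1.0]]
```

```bash
echo '[[[0.172,-0.257,0,0,0.1],[0.172,-0.257,0,0,0.1],[0.172,-0.257,0,0,0.1],[0.172,-0.257,0,0,0.1],[0.172,-0.257,0,0,0.1],[0.172,-0.257,0,0,0.1],[0.172,-0.257,0,0,0.1],[0.172,-0.257,0.05,0,0.1],[0.172,-0.257,0.1,0,0.1],[0.172,-0.257,0.15,0,0.1],[0.172,-0.257,0.17,0,0.1],[0.172,-0.257,0.17,0,0.1],[0.172,-0.257,0.17,0,0.1],[0.172,-0.257,0.17,0,0.6],[0.172,-0.257,0.17,0,0.6],[0.172,-0.257,0.17,0,0.6],[0.172,-0.257,0.12,0,0.6],[0.172,-0.257,0.05,0,0.6],[0.172,-0.257,0,0,0.6],[0.172,-0.257,0,0,0.6]]]' | python3 inch.py
python3 - <<'E'
from h import *
s=ctrl.get_state();M=R.from_rotvec(s["tool_rot"]).as_matrix();print(s["position"],np.degrees(np.arctan2(M[1,1],M[0,1])),s["joint_positions"].round(2))
a=vision.get_image("scene")[:,:,::-1];b=vision.get_image("wrist")[:,:,::-1]
cv2.imwrite("pics/s2.png",np.vstack([cv2.resize(a[140:250,130:400],None,fx=2.2,fy=2.2)[:,:594],cv2.resize(b,(512,320))[:,:].copy() if 0 else cv2.copyMakeBorder(cv2.resize(b,(512,320)),0,0,0,82,0)]))
print("delta L",M.T@(np.array([.602,.083,.238])-s["position"]))
E
```

```text
time: 5.8
position: [0.5028, -0.2936, 0.2386]
tool_rot: [-0.432, 3.104, -0.006]
ft_force: [0.7, 0.3, 0.0]
grip_width: 0.597
grip_force: 0.0
[ 0.50276248 -0.29359877  0.23855514] 105.85443656339393 [-0.12  0.18  0.69  1.63 -0.12  1.36  2.43]
delta L [-1.98349815e-01  3.35160061e-01  3.29843673e-04]
```

View pics/s2.png

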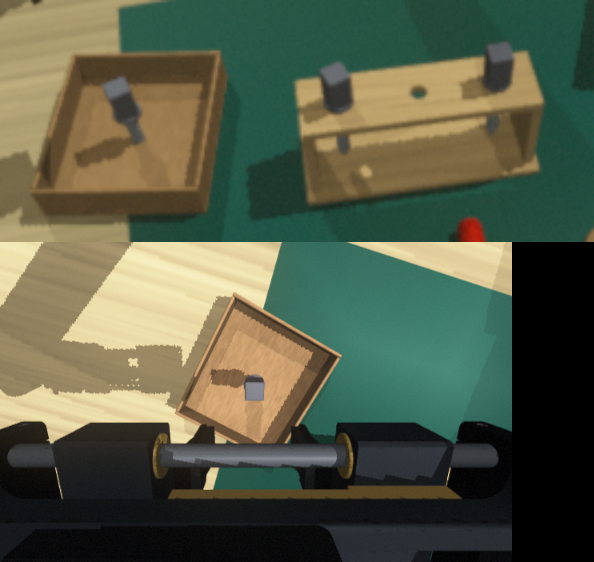

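The snapped probe is upright in the tray (scene crop (122,108)) and clear of the gripper; the middle hole is empty. Next, the probe on the +y side.

```bash
echo '[[[-0.198,0.335,0,0.15,0.6],[-0.198,0.335,0,0.3,0.6],[-0.198,0.335,0,0.329,0.6],[-0.198,0.335,0,0.329,0.6],[-0.198,0.335,0,0.329,0.6],[-0.198,0.335,0,0.329,0.6],[-0.198,0.335,0,0.329,0.6],[-0.198,0.335,0,0.329,0.6],[-0.198,0.335,0.03,0.329,0.6],[-0.198,0.335,0.04,0.329,0.6],[-0.198,0.335,0.04,0.329,0.6]]]' | python3 inch.py
python3 - <<'E'
from h import *
s=ctrl.get_state();M=R.from_rotvec(s["tool_rot"]).as_matrix();print(s["position"],np.degrees(np.arctan2(M[1,1],M[0,1])),s["joint_positions"].round(2))
c=cam("wrist");b=vision.get_image("wrist")[:,:,::-1]
a=b.astype(int)
x,y=proj(c,[[.602,.083,.154]])[0].astype(int);r=a[y-30:y+30,x-30:x+30];v=a[y-2:y+3,x-2:x+3].mean((0,1))
m=cv2.morphologyEx((np.abs(r-v).max(2)<22).astype(np.uint8),cv2.MORPH_OPEN,np.ones((3,3)))
lab=cv2.connectedComponents(m)[1]; ys,xs=np.where(lab==lab[30,30])
W=np.array([ray(c,(x-30+i,y-30+j),.154)[:2] for i,j in zip(xs,ys)])
print(x,y,v,len(xs),cv2.minAreaRect((W*1000).astype(np.float32)))
print("delta L",M.T@(np.array([.602,.083,.121])-s["position"]))
E
```

```text
time: 7.0
position: [0.5978, 0.0827, 0.1898]
tool_rot: [-0.084, -3.135, 0.004]
ft_force: [-0.5, -0.9, -0.5]
grip_width: 0.6
grip_force: 0.0
[0.59777095 0.08271533 0.18980818] 86.9412542469682 [-0.56  0.26  0.45  1.63 -0.11  1.29  1.43]
318 230 [92.36 90.44 96.52] 1185 ((600.7335205078125, 82.98109436035156), (23.850746154785156, 23.007272720336914), 86.92465209960938)
delta L [-0.00456103  0.00068666  0.06878413]
```

```bash
echo '[[[-0.002,0,0.03,0,0.6],[-0.002,0,0.06,0,0.6],[-0.002,0,0.0685,0,0.6],[-0.002,0,0.0685,0,0.6],[-0.002,0,0.0685,0,0.1],[-0.002,0,0.0685,0,0.1],[-0.002,0,0.0685,0,0.1],[-0.002,0,0.0685,0,0.1],[-0.002,0,0.0685,0,0.1],[-0.002,0,0.04,0,0.1],[-0.002,0,0.01,0,0.1],[-0.002,0,0.0065,0,0.1],[-0.002,0,0.0065,0,0.1]]]' | python3 inch.py 12
python3 - <<'E'
from h import *
s=ctrl.get_state();print(s["position"],s["ft_force"],s["torque"])
E
```

```text
time: 8.35
position: [0.6022, 0.0845, 0.1867]
tool_rot: [0.081, 3.139, 0.001]
ft_force: [0.8, 0.6, -0.3]
grip_width: 0.275
grip_force: 12.0
[0.60217564 0.08445063 0.18667324] [ 0.7713264   0.59046365 -0.30463457] [-0.00614384  0.0228501  -0.02858855]
```

```bash
echo '[[[-0.008,0,0.002,0,0.1],[-0.016,0,0.002,0,0.1],[-0.024,0,0.002,0,0.1],[-0.032,0,0.002,0,0.1],[-0.04,0,0.002,0,0.1],[-0.046,0,0.002,0,0.1],[-0.046,0,0.002,0,0.1],[-0.046,0,0.002,0,0.1]]]' | python3 inch.py 8
python3 - <<'E'
from h import *
s=ctrl.get_state();print(s["position"],s["ft_force"],s["torque"],s["qd"].round(3))
b=vision.get_image("wrist")[:,:,::-1];a=vision.get_image("scene")[:,:,::-1]
cv2.imwrite("pics/p1.png",np.hstack([cv2.resize(b,(480,300)),cv2.resize(a[120:240,270:398],(320,300))]))
E
```

```text
time: 9.15
position: [0.6484, 0.0818, 0.1842]
tool_rot: [0.082, 3.139, -0.0]
ft_force: [0.8, -1.0, -1.1]
grip_width: 0.273
grip_force: 8.0
[0.64836008 0.08177105 0.18424647] [ 0.82093704 -0.99124523 -1.07326939] [-0.02971551 -0.18902029 -0.01283979] [-0.002 -0.009 -0.     0.008  0.001 -0.    -0.   ]
```

View pics/p1.png

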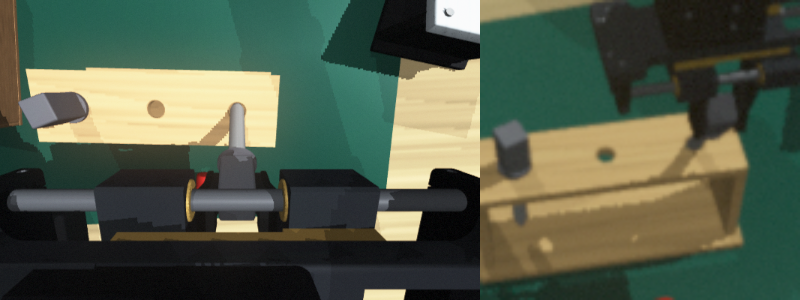

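Left view: the probe is held by the head at mid-bottom, shaft running up to hole at (238,105), i.e. it pivoted in the grip as intended. I'll grip harder, lift, and carry it to the stand, turning so the camera can see the tip.

```bash
echo '[[[0,0,0,0,0.1],[0,0,-0.04,0,0.1],[0,0,-0.076,0,0.1],[0.03,0.03,-0.076,0.15,0.1],[0.06,0.06,-0.076,0.3,0.1],[0.09,0.09,-0.076,0.45,0.1],[0.12,0.13,-0.076,0.6,0.1],[0.15,0.16,-0.076,0.75,0.1],[0.18,0.19,-0.076,0.9,0.1],[0.21,0.22,-0.076,1.05,0.1],[0.253,0.269,-0.076,1.2,0.1],[0.253,0.269,-0.076,1.35,0.1],[0.253,0.269,-0.076,1.5,0.1],[0.253,0.269,-0.076,1.65,0.1],[0.253,0.269,-0.076,1.8,0.1],[0.253,0.269,-0.076,1.95,0.1],[0.253,0.269,-0.076,2.1,0.1],[0.253,0.269,-0.076,2.25,0.1],[0.253,0.269,-0.076,2.4,0.1]]]' | python3 inch.py 45
python3 - <<'E'
from h import *
s=ctrl.get_state();M=R.from_rotvec(s["tool_rot"]).as_matrix();print(s["position"],s["joint_positions"].round(2),np.degrees(np.arctan2(M[1,1],M[0,1])))
E
```

```text
time: 11.15
position: [0.4086, 0.3635, 0.2603]
tool_rot: [-2.91, -1.182, 0.0]
ft_force: [-0.0, 0.4, -0.3]
grip_width: 0.274
grip_force: 45.0
[0.40856039 0.36349657 0.26031089] [-1.12  0.08  0.37  1.67 -0.03  1.4  -1.55] -45.793060538214895
```

```bash
echo '[[[0,0,0,0.15,0.1],[0,0,0,0.3,0.1],[0,0,0,0.45,0.1],[0,0,0,0.6,0.1],[0,0,0,0.75,0.1],[0,0,0,0.9,0.1],[0,0,0,1.012,0.1],[0,0,0,1.012,0.1],[0,0,0,1.012,0.1]]]' | python3 inch.py
python3 - <<'E'
from h import *
s=ctrl.get_state();M=R.from_rotvec(s["tool_rot"]).as_matrix();print(s["position"],s["joint_positions"].round(3),np.degrees(np.arctan2(M[1,1],M[0,1])),s["qd"].round(3))
c=cam("wrist");np.savez("w2.npz",*c,s["position"],M)
a=vision.get_image("wrist")[:,:,::-1];cv2.imwrite("pics/w2.png",a)
cv2.imwrite("pics/w2b.png",cv2.resize(a[0:300,140:500],None,fx=2,fy=2,interpolation=2))
E
```

```text
time: 12.05
position: [0.4087, 0.3636, 0.2603]
tool_rot: [-3.12, 0.363, 0.0]
ft_force: [0.4, 0.2, -0.2]
grip_width: 0.272
grip_force: 45.0
[0.40867302 0.36362236 0.26025008] [-1.156  0.082  0.407  1.667 -0.033  1.4   -2.547] -103.26283795478886 [ 0.001  0.003 -0.003 -0.001  0.001  0.    -0.006]
```

View pics/w2b.png

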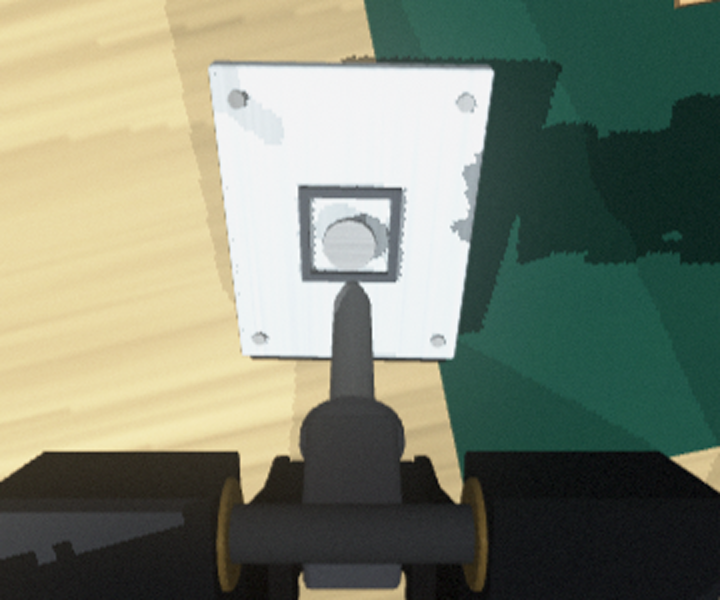

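The crop shows the probe tip at about (351,283), the disc centre at (349,243), and the frame and panel corners clearly. I'll fit the stand pose and the probe tilt to these.

```bash
cat > fit.py <<'E'
from h import *
from scipy.optimize import least_squares
d=np.load("w2.npz");K,Rm,t,pos,M=[d[k] for k in d];c=(K,Rm,t)
f=lambda p:np.array(p,float)/2+[140,0]
fr=f([(299,186),(402,188),(397,281),(303,278)]);pc=f([(210,63),(494,68),(454,358),(242,355)]);dc=f((349,243))
S=np.array([[1,1],[1,-1],[-1,-1],[-1,1]])
def pts(q):
    N=R.from_euler("zy",[q[2],-np.radians(25)]).as_matrix()   # normal leans to -x
    o=np.array([q[0],q[1],.075+q[4]])
    w=lambda x,y,z:o+N@np.array([x,y,z])
    return N,[w(.026*a,.026*b,.004) for a,b in S],[w(q[3]*a,.065*b,0) for a,b in S],w(0,0,.014)
def res(q):
    N,A,B,D=pts(q)
    return np.r_[(proj(c,A)-fr).ravel(),.5*(proj(c,B)-pc).ravel(),2*(proj(c,D)-dc).ravel(),q[4]/.001]
q=least_squares(res,[.476,.347,-.24,.08,0]);N,A,B,D=pts(q.x);print("stand",q.x.round(4),"cost",q.cost,"disc",D.round(4),"n",N[:,2].round(3));print(q.fun.round(1))
def ax(th,g=.030):
    a=np.array([np.sin(th),0,np.cos(th)]); u=np.array([np.cos(th),0,-np.sin(th)])
    G=np.array([0,0,-.019]); W=lambda p:pos+M@p
    ph=np.linspace(0,6.283,60); circ=lambda s,r:proj(c,[W(G+a*s+r*(u*np.cos(x)+np.array([0,1,0])*np.sin(x))) for x in ph])
    k=lambda P:((P-[140,0])*2)
    T,Cb,Ct,H=k(circ(g+.085,.0035)),k(circ(g,.015)),k(circ(g-.004,.015)),None
    return T[:,1].min(),T[:,0].mean(),Cb[:,1].min(),Cb[:,0].min(),Cb[:,0].max(),a
for th in (22,24,25,26,28): print(th,[np.round(ax(np.radians(th),g)[:5],1).tolist() for g in (.027,.030,.033)])
if __name__=="__main__":
    print("stand x in tool",(M.T@N[:,0]).round(4), "n in tool",(M.T@N[:,2]).round(4))
E
python3 fit.py
python3 - <<'E'
import cv2
a=cv2.imread("pics/w2.png")[95:260,265:365];cv2.imwrite("pics/w2c.png",cv2.resize(a,None,fx=3.6,fy=3.6,interpolation=2))
E
```

```text
stand [ 4.793e-01  3.475e-01 -2.452e-01  7.950e-02 -2.000e-04] cost 8.87096063981242 disc [0.4734 0.3475 0.0875] n [-0.423  0.     0.906]
[-0.2  0.1  0.1 -1.  -1.3 -0.9 -1.3  1.3 -0.5  0.  -0.1 -0.  -1.2 -1.2
 -1.4  1.   2.   0.4 -0.2]
22 [[301.7, 348.9, 410.7, 294.6, 401.7], [298.2, 348.9, 404.0, 295.4, 401.0], [294.6, 348.9, 397.5, 296.1, 400.3]]
24 [[292.7, 348.8, 409.1, 294.4, 401.9], [289.0, 348.8, 402.1, 295.2, 401.2], [285.3, 348.9, 395.3, 295.9, 400.5]]
25 [[288.2, 348.8, 408.4, 294.3, 401.9], [284.4, 348.8, 401.2, 295.1, 401.3], [280.6, 348.8, 394.2, 295.8, 400.6]]
26 [[283.7, 348.8, 407.6, 294.2, 402.0], [279.8, 348.8, 400.3, 295.0, 401.4], [275.9, 348.8, 393.2, 295.7, 400.7]]
28 [[274.8, 348.7, 406.3, 294.0, 402.2], [270.6, 348.8, 398.6, 294.7, 401.6], [266.5, 348.8, 391.2, 295.4, 400.9]]
stand x in tool [ 0.9114  0.0345 -0.4101] n in tool [-0.4115  0.0966 -0.9063]
```

View pics/w2c.png

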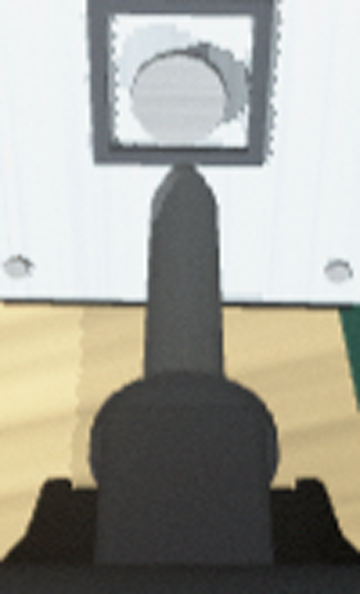

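```bash
sed -i 's/"zy"/"ZY"/' fit.py
cat >> fit.py <<'E'
    th=np.radians(24.9);a=ax(th)[5];G=np.array([0,0,-.019])
    tip=G+a*(.0323+.085)+[0,.0021,0]
    Dt=M.T@(D-pos); n=M.T@N[:,2]
    print("tip",tip.round(4),"disc",Dt.round(4),"gap",(Dt-tip).round(4),"along n",((tip-Dt)@n).round(4),"lateral",((tip-Dt)-((tip-Dt)@n)*n).round(4),"axis err deg",np.degrees(np.arccos(-a@n)))
    dy=np.arctan2(-n[1],-n[0]); print("turn about tool z",dy)
E
python3 fit.py
```

```text
stand [ 4.792e-01  3.468e-01 -2.495e-01  7.970e-02 -3.000e-04] cost 1.2735320089656843 disc [0.4735 0.3483 0.0874] n [-0.41   0.104  0.906]
[-0.3 -0.3  0.2 -0.4 -0.4 -0.3 -0.5  0.4 -0.5 -0.1  0.5 -0.1  0.1 -0.2
 -0.1 -0.4  0.5  0.6 -0.3]
22 [[301.7, 348.9, 410.7, 294.6, 401.7], [298.2, 348.9, 404.0, 295.4, 401.0], [294.6, 348.9, 397.5, 296.1, 400.3]]
24 [[292.7, 348.8, 409.1, 294.4, 401.9], [289.0, 348.8, 402.1, 295.2, 401.2], [285.3, 348.9, 395.3, 295.9, 400.5]]
25 [[288.2, 348.8, 408.4, 294.3, 401.9], [284.4, 348.8, 401.2, 295.1, 401.3], [280.6, 348.8, 394.2, 295.8, 400.6]]
26 [[283.7, 348.8, 407.6, 294.2, 402.0], [279.8, 348.8, 400.3, 295.0, 401.4], [275.9, 348.8, 393.2, 295.7, 400.7]]
28 [[274.8, 348.7, 406.3, 294.0, 402.2], [270.6, 348.8, 398.6, 294.7, 401.6], [266.5, 348.8, 391.2, 295.4, 400.9]]
stand x in tool [ 0.9061  0.0162 -0.4228] n in tool [-0.4227 -0.008  -0.9062]
tip [0.0494 0.0021 0.0874] disc [6.660e-02 1.000e-04 1.728e-01] gap [ 0.0172 -0.002   0.0854] along n 0.0847 lateral [ 0.0185  0.0027 -0.0087] axis err deg 0.46825648270055253
turn about tool z 0.01883190625620393
```

```bash
echo '[[[0.0087,-0.003,0.04,0.018,0.1],[0.0087,-0.003,0.0673,0.018,0.1],[0.0087,-0.003,0.0673,0.018,0.1],[0.0087,-0.003,0.0673,0.018,0.1],[0.0087,-0.003,0.0673,0.018,0.1]]]' | python3 inch.py
python3 - <<'E'
from h import *
s=ctrl.get_state();M=R.from_rotvec(s["tool_rot"]).as_matrix();print(s["position"],s["ft_force"],s["torque"],np.degrees(np.arctan2(M[1,1],M[0,1])),s["qd"].round(3))
c=cam("wrist");np.savez("w3.npz",*c,s["position"],M)
n=np.array([-.410,.104,.906]);D=np.array([.4735,.3483,.0874]);r=.014
u=np.cross([0,1,0],n);u/=np.linalg.norm(u);v=np.cross(n,u)
a=vision.get_image("wrist")[:,:,::-1].copy();cv2.imwrite("pics/w3.png",a)
P=proj(c,[D]);print(P)
for x in np.linspace(0,6.28,12,endpoint=False):print(proj(c,[D+r*(u*np.cos(x)+v*np.sin(x))]).round(1)[0].tolist(),end=" ")
cv2.imwrite("pics/w3c.png",cv2.resize(a[70:230,240:400],None,fx=3.7,fy=3.7,interpolation=2))
E
```

```text
time: 12.6
position: [0.4188, 0.3654, 0.1948]
tool_rot: [-3.114, 0.394, -0.003]
ft_force: [-0.3, 0.2, -0.1]
grip_width: 0.27
grip_force: 45.0
[0.41881208 0.36544301 0.19477283] [-0.28573098  0.24760299 -0.13615257] [-0.0250941   0.1115626  -0.00951961] -104.41019263287245 [-0.002 -0.005 -0.    -0.005 -0.002 -0.003 -0.002]
[[318.4479848  133.87339969]]
[314.6, 118.5] [306.7, 122.5] [302.3, 129.4] [302.2, 137.3] [306.4, 144.1] [313.7, 148.0] [322.1, 148.3] [329.6, 144.7] [334.3, 138.3] [334.9, 130.4] [331.0, 123.2] [323.6, 118.8]
```

View pics/w3c.png

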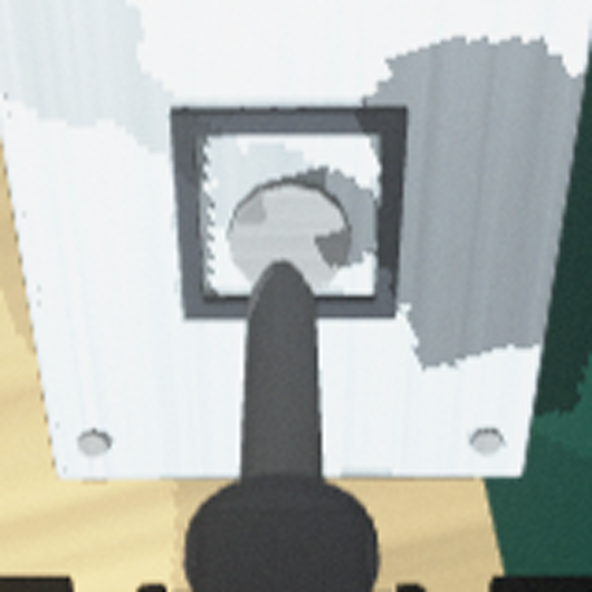

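Run:
```python
from h import *
d=np.load("w3.npz");K,Rm,t,pos,M=[d[k] for k in d];c=(K,Rm,t)
n=np.array([-.410,.104,.906]);n/=np.linalg.norm(n);D=np.array([.4735,.3483,.0874])
v=np.cross(n,[0,1,0]);u=np.cross(v,n)
x=np.cross([-n[1]/.42,n[0]/.42,0],n);x/=np.linalg.norm(x);x*=np.sign(x[2])
y=np.cross(n,x)
ph=np.linspace(0,6.28,40)
for h,r in((.02,.0035),(.105,.015)):
    C=proj(c,[D+n*h+r*(x*np.cos(p)+y*np.sin(p)) for p in ph]); q=(C-[240,70])*3.7
    print(h,"top row",q[:,1].min(),"cols",q[:,0].min(),q[:,0].max(),"px/m",(proj(c,[D+n*h+.01*M[:,1]])-proj(c,[D+n*h]))*370, (proj(c,[D+n*h+.01*x])-proj(c,[D+n*h]))*370)
print("n tool",M.T@n,"pos vs",pos)
```

```text
0.02 top row 265.6517658323254 cols 274.40902451875496 307.3340939648132 px/m [[4709.21229832   -7.2175708 ]] [[ 3.56673846e+00 -4.27706152e+03]]
0.105 top row 475.7864564206486 cols 198.7721706072406 390.6647913620051 px/m [[6402.74933659   -9.55248822]] [[   18.37435083 -4904.80090004]]
n tool [-0.42178701 -0.00123377 -0.9066941 ] pos vs [0.41881208 0.36544301 0.19477283]
```

```bash
echo '[[[0.003,0.0017,0.008,0,0.1],[0.0058,0.0017,0.0149,0,0.1],[0.0058,0.0017,0.0149,0,0.1],[0.0058,0.0017,0.0149,0,0.1],[0.0058,0.0017,0.0149,0,0.1]]]' | python3 inch.py | grep -E 'pos|ft'
for i in 1 2 3; do echo '[[[0,0,0,0,0.1]]]' | python3 inch.py | grep -E 'pos|ft'; done
```

```text
position: [0.4233, 0.3616, 0.178]
ft_force: [-0.7, 0.4, -1.1]
position: [0.4233, 0.3616, 0.1781]
ft_force: [-0.9, 1.1, -0.9]
position: [0.4233, 0.3616, 0.1781]
ft_force: [1.0, 0.1, -1.0]
position: [0.4233, 0.3616, 0.178]
ft_force: [0.6, 0.5, -0.8]
```

```bash
for i in 1 2 3; do echo '[[[0.0008,0,0.0018,0,0.1],[0.0008,0,0.0018,0,0.1],[0.0008,0,0.0018,0,0.1]]]' | python3 inch.py | grep -E 'pos|ft'; echo '[[[0,0,0,0,0.1]]]' | python3 inch.py | grep -E 'ft'; done
```

```text
position: [0.424, 0.3614, 0.1761]
ft_force: [0.0, 0.2, 0.0]
ft_force: [-0.2, -0.1, 0.6]
position: [0.4248, 0.3612, 0.1744]
ft_force: [-0.6, 0.7, 0.4]
ft_force: [0.0, 0.5, 1.3]
position: [0.4256, 0.361, 0.1726]
ft_force: [-0.2, 0.5, 1.4]
ft_force: [-0.9, -0.3, 1.5]
```

```bash
for i in 1 2 3 4 5 6 7 8; do echo '[[[0,0,0,0,0.1]]]' | python3 inch.py | grep -E 'ft'; done
python3 - <<'E'
from h import *
s=ctrl.get_state();M=R.from_rotvec(s["tool_rot"]).as_matrix();print(s["position"],s["time"],s["joint_positions"][6])
c=cam("wrist");a=vision.get_image("wrist")[:,:,::-1];cv2.imwrite("pics/w4.png",a)
n=np.array([-.410,.104,.906]);n/=np.linalg.norm(n);D0=np.array([.4735,.3483,.0874])
x=np.array([.878,-.223,.423]);y=np.cross(n,x);ph=np.linspace(0,6.28,60)
for k in (0,.003,.006,.009,.012):
    q=(proj(c,[D0-n*k+.014*(x*np.cos(p)+y*np.sin(p)) for p in ph])-[255,60])*4.5
    print(k,"disc top row",q[:,1].min().round(1),"cols",q[:,0].min().round(1),q[:,0].max().round(1))
cv2.imwrite("pics/w4c.png",cv2.resize(a[60:190,255:385],None,fx=4.5,fy=4.5,interpolation=2))
E
```

```text
ft_force: [-1.4, 0.1, 1.4]
ft_force: [-0.2, 0.4, 0.8]
ft_force: [-0.6, 0.1, 0.8]
ft_force: [-1.1, 1.6, 1.0]
ft_force: [-1.0, 0.4, 1.2]
ft_force: [-1.0, 0.9, 2.0]
ft_force: [-0.8, 0.0, 0.8]
ft_force: [0.1, 1.4, 1.9]
[0.42560415 0.36095599 0.17251665] 15.45 -2.514951687551185
0 disc top row 307.7 cols 187.7 350.8
0.003 disc top row 299.6 cols 188.5 350.1
0.006 disc top row 291.5 cols 189.3 349.3
0.009 disc top row 283.7 cols 190.0 348.5
0.012 disc top row 276.0 cols 190.7 347.8
```

View pics/w4c.png

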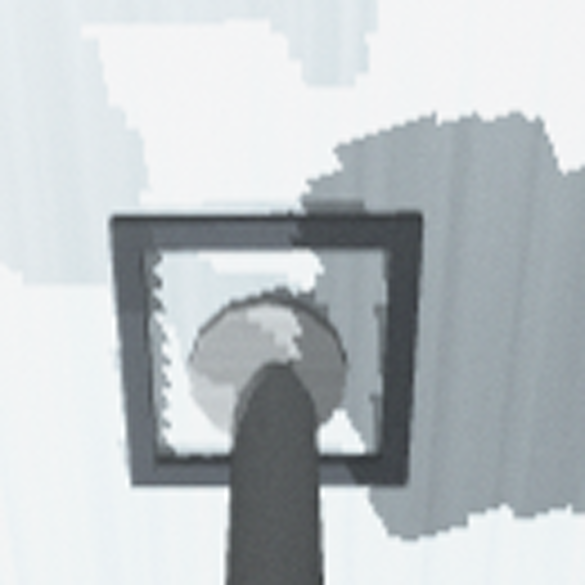

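Crop: disc edges at columns 189–347 with its top at row ~301 (partly sunk, not at its stop), and the tip top at (278,363). The tip is about 1.4 mm to the right and 1.3 mm downslope of the middle, and the force is about 2.3 N. I'll back off, shift and press slightly deeper.

```bash
echo '[[[-0.0025,0,-0.0054,0,0.1],[-0.0013,-0.0014,-0.0059,0,0.1],[-0.0013,-0.0014,-0.0059,0,0.1],[-0.0002,-0.0014,-0.0035,0,0.1],[0.0006,-0.0014,-0.0018,0,0.1],[0.0012,-0.0014,-0.0005,0,0.1],[0.0016,-0.0014,0.0003,0,0.1],[0.0019,-0.0014,0.001,0,0.1],[0.0019,-0.0014,0.001,0,0.1],[0.0019,-0.0014,0.001,0,0.1]]]' | python3 inch.py
for i in 1 2 3 4 5 6 7 8 9 10; do echo '[[[0,0,0,0,0.1]]]' | python3 inch.py | grep -E 'ft'; done
python3 - <<'E'
from h import *
s=ctrl.get_state();print(s["position"],s["time"],s["grip_width"])
a=vision.get_image("wrist")[:,:,::-1];c=cam("wrist");b=vision.get_image("scene")[:,:,::-1]
n=np.array([-.410,.104,.906]);n/=np.linalg.norm(n);D0=np.array([.4735,.3483,.0874])
x=np.array([.878,-.223,.423]);y=np.cross(n,x);ph=np.linspace(0,6.28,60)
f=lambda h,r:(proj(c,[D0+n*h+r*(x*np.cos(p)+y*np.sin(p)) for p in ph])-[255,60])*4.5
for k in (0,.003,.006,.009,.012): q=f(-k,.014);w=f(-k,.0035);print(k,q[:,1].min().round(1),"cols",q[:,0].min().round(1),q[:,0].max().round(1),"ideal tip top",w[:,1].min().round(1),w[:,0].mean().round(1))
q=f(.085-.006,.015);print("collar",q[:,1].min(),q[:,0].min(),q[:,0].max())
cv2.imwrite("pics/w5c.png",np.hstack([cv2.resize(a[60:190,255:385],None,fx=4.5,fy=4.5,interpolation=2),cv2.copyMakeBorder(cv2.resize(b[110:190,385:485],(200,160)),0,425,0,0,0)]))
E
```

```text
time: 16.5
position: [0.4277, 0.3618, 0.1716]
tool_rot: [-3.116, 0.395, -0.0]
ft_force: [-0.3, 0.1, 2.8]
grip_width: 0.276
grip_force: 45.0
ft_force: [-0.5, 0.7, 3.0]
ft_force: [-1.4, -0.0, 2.3]
ft_force: [-0.5, 0.6, 2.1]
ft_force: [-0.3, 0.3, 3.0]
ft_force: [-1.2, -0.2, 2.3]
ft_force: [-0.2, 0.8, 3.0]
ft_force: [-0.1, 0.4, 2.4]
ft_force: [-1.1, 0.4, 3.3]
ft_force: [-1.5, -0.2, 3.1]
ft_force: [-1.2, -0.1, 3.1]
[0.42777072 0.36181672 0.17149151] 17.5 0.2761476756328694
0 319.4 cols 195.6 359.0 ideal tip top 376.0 277.3
0.003 311.1 cols 196.2 358.2 ideal tip top 367.3 277.2
0.006 302.9 cols 196.9 357.3 ideal tip top 358.9 277.1
0.009 294.9 cols 197.6 356.5 ideal tip top 350.6 277.0
0.012 287.1 cols 198.2 355.7 ideal tip top 342.4 277.0
collar 611.6576873739357 163.27074093638646 397.1986698121153
```

View pics/w5c.png

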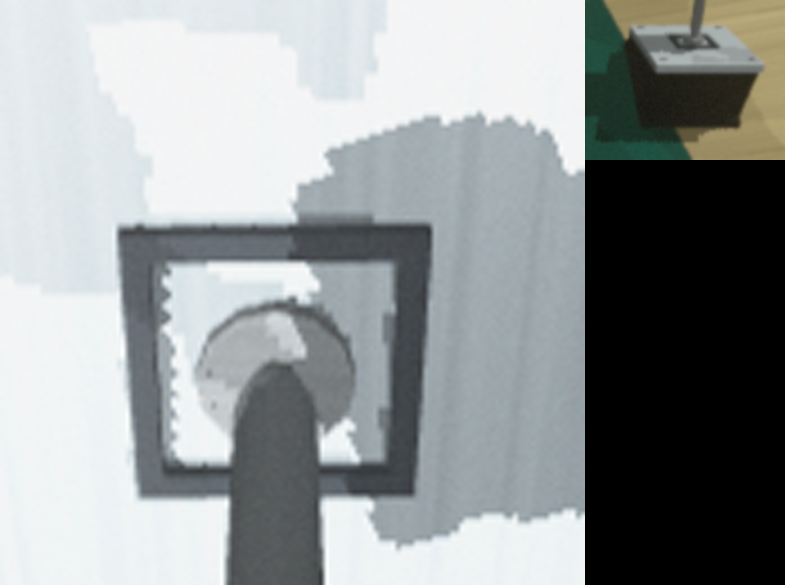

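Run:
```python
from bench import ctrl, vision, close_job
print(close_job())
```

```text
the job is handed in; nothing more can be done
None
```

The snapped probe is in the scrap tray, and a whole probe is gripped square to the panel (within about 1° by the camera fit). Its tip is on the middle of the test spot, pressed in roughly 5 to 7 mm of 12 at about 3.5 N; the job is handed in at 17.5 s, with no verdict printed.

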